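# Close up the column thermostat

## Task

A chromatography column has been laid in the open thermostat block: close the block up. Hook the tongue of the loose cover under the keeper at the end of the block with the cover tilted, push it in against the spring plunger and swing the cover down until it lies flat and fully home. Then lift the lever out of its parking notch, swing it round and let it drop fully into the other notch so that its foot holds the cover down, and leave the column and the things standing about where they are.

Things in the scene. Friction and masses are not known exactly. Their poses are not given: they have to be found in the camera images.
- unit_top (a point): Centre of the flat rim of the thermostat block, a white box fixed on the worktop, 84 mm wide (x), 266 mm long (y -150 to +116); this point is 58 mm up. Axes of the block: z up, +y to the keeper, -y to the lever, -x the side with the dark status window. The well in the rim is 48 mm wide, y -74 to +74; the column lies in it 17 mm below the rim. Beyond y -86 a deck 14 mm below the rim.
- well_end (a point): Middle of the top edge of the well's end wall nearest the lever, at y -74 mm from unit_top, rim height; axes as the block's.
- keeper_mouth (a point): Middle of the mouth of the keeper, an aluminium bridge on the block's +y end: y +92 mm from unit_top, 5 mm above the rim; axes as the block's. The slot under its lip is 43 mm wide, 10 mm high (its floor is the rim) and 18 mm deep to +y. The lip is 5 mm thick, its edge flares up to 17 mm above the rim at y 86. Between the well and the mouth lies 18 mm of flat ledge at rim height.
- plunger_face (a point): Middle of the face of the steel spring plunger in the keeper's slot, 5 mm behind the mouth when free, 5 mm above the rim; the tongue pushes it up to 11 mm further to +y, against 2 N at first and 7.5 N at the end.
- cover_grip (a point): Grasp point on the loose cover's solid black fin: 60 mm wide (x), 16 mm thick (y, the fingers close along y), 36 mm tall; this point is 22 mm above the plate's top. Axes of the cover: z up when flat, +y to the tongue. Grey plate 76 x 168 x 8 mm (y -84 to +84). At the start it lies on its plug, this point 40 mm up; 0.2 to 0.4 kg. Closed: plate flat on the rim, this point 30 mm above unit_top.
- plug_end (a point): Lower edge, at the -y end, of the black plug under the cover: y -74 mm and 40 mm below cover_grip; axes as the cover's. The plug is 42 mm wide, 10 mm deep, y -74 to +66; 3 mm to spare at each side of the well. To drop in, it must be pushed 1 to 6 mm past well_end towards +y, against the plunger; let go, the plunger pushes it back against the well's end.
- tongue_tip (a point): Middle of the end of the cover's aluminium tongue: y +102 mm, 27.5 mm below cover_grip; axes as the cover's. It is 40 mm wide, 5 mm thick, reaches 18 mm out of the plate, flush with the plate's underside. It goes under the keeper's lip only with the cover tilted 10 to 20 degrees, tongue end low: level, the plug stands on the rim.
- lever_pivot (a point): On the axis of the upright post on which the lever lifts and swings: y -104 mm from unit_top, 24 mm above the rim, the height of the arm when down; axes as the block's.
- lever_grip (a point): On the lever's upright round black hand grip, 22 mm across, 50 mm tall (34 mm below to 16 mm above this point), 78 mm from the pivot's axis, 112 mm above the worktop with the lever down. The arm's top is 25 mm below this point. The arm passes a curved steel gate 34 mm from the pivot's axis; the gate's end posts rise to 104 mm above the worktop.
- lift (a joint): Height of the lever on its post, m: 0 fully down, 0.022 at the top. A spring and its weight press it down with about 8 N, 12 N at the top. The sill between the gate's two notches is 12 mm high: it swings only above about 0.013. In the locked notch on a closed cover it reads about 0.002.
- swing (a joint): Angle of the lever about the post, rad, counter-clockwise from above: about 0 in the parking notch (hand grip to the block's -x side, foot clear of the cover), 1.57 in the locked notch (hand grip in line with the block to -y, foot over the cover's end). It stays where it is left; each notch gives 0.06 of play.
- foot: Rubber clamping foot of the lever, 15 mm across, 28 mm from the pivot's axis on the side opposite the hand grip; origin at the middle of its underside. The locked lever presses it on the cover's end, 76 mm from the cover's centre, with about 8 N.
- column: Steel chromatography column, 142 mm long, 18 mm thick, lying in the groove of the well along the block; origin at the middle of its underside. Not to be touched.
- spanner: Small steel open-ended spanner, 142 x 25 x 8 mm, lying on the worktop in front of the block. Bystander.
- wash_bottle: Plastic bottle with a blue cap, 66 mm across, 141 mm tall, standing at the left behind the cover. Bystander; origin under its middle.
- amber_jar: Amber glass jar with a blue cap, 55 mm across, 123 mm tall, standing at the right. Bystander; origin under its middle.
- cylinder: Glass measuring cylinder on a foot, 46 mm across, 138 mm tall, standing at the right. Bystander; origin under its middle.
- spare_column: Another steel column, 182 mm long, lying on the worktop at the front right. Bystander.

How it is judged (in metres and radians):
On the way, in this order (a step that is already met when the one before it is completed fails the run):
1. the cover lies flat on the rim with its tongue under the keeper, the lever still in its parking notch (x of cover_grip in the frame of unit_top between -0.006 and 0.006 m and y of cover_grip in the frame of unit_top between -0.005 and 0.006 m and z of cover_grip in the frame of unit_top between 0.026 and 0.0325 m and angle between the z axis of cover_grip and the z axis of unit_top, either way round below 0.03 rad and y of tongue_tip in the frame of keeper_mouth between 0.005 and 0.018 m and z of tongue_tip in the frame of keeper_mouth below 0.003 m and value of joint swing below 0.2 rad and value of joint lift below 0.005 m), for 0.2 s.
2. the lever is lifted out of its notch (value of joint lift above 0.0115 m), for 0.05 s.
At the end, for the whole second after the job is handed in: Cover flat on the rim (within 2.5 mm in height, 5 mm sideways and along, 1.7 degrees), its tongue at least 5 mm under the keeper's lip; lever down in the locked notch (swing over 1.45 rad, lift under 5 mm), its foot bearing on the cover; column within 12 mm of where it lay (x of cover_grip in the frame of unit_top between -0.006 and 0.006 m and y of cover_grip in the frame of unit_top between -0.005 and 0.006 m and z of cover_grip in the frame of unit_top between 0.026 and 0.0325 m and angle between the z axis of cover_grip and the z axis of unit_top, either way round below 0.03 rad and y of tongue_tip in the frame of keeper_mouth between 0.005 and 0.018 m and z of tongue_tip in the frame of keeper_mouth below 0.003 m and value of joint swing above 1.45 rad and value of joint lift below 0.005 m and contact force between foot and cover above 2 N and linear speed of cover below 0.02 m/s and distance of column from where it was at the start of the episode below 0.012 m); the robot touches nothing.
It fails at once if one of the things standing or lying about is shifted by more than 40 mm (distance of any of spanner, wash_bottle, amber_jar, cylinder, spare_column from where it was at the start of the episode above 0.04 m).
It fails at once if the column is shifted by more than 20 mm (distance of column from where it was at the start of the episode above 0.02 m).
It also fails if it takes over 64 s, if anything falls off the work surface, if the arm or the gripper's body presses on something with over 40 N, if the wrist force passes 120 N, or if a joint passes its speed limit or range.

## Robot

A 7-joint arm with a two-finger parallel gripper is mounted at the origin on a cart in front of the work surface, level with it; the furniture and walls round the work are solid. World frame = base frame: x ahead of the robot, y to its left, z up, the work surface at z = 0. Lengths are in mm, angles in rad, forces in N, time in s.
With the tool pointing down it reaches from about 400 to 850 mm from the base axis. Payload 6.9 kg.
Tool frame: the origin (TCP) lies on the mounting face of the last link; the fingertips stand ahead of it and the grasp point (between the pads) lies 155 mm ahead of it (nose_length is the x of the fingertips in the tool frame, in mm); x points along the fingers, y is the direction in which the jaws open and shut, and the axes are right-handed (so a half turn about x gives the same grasp; the last joint's range is limited). The gripper opens to 85 mm and grips with 20 to 120 N. Pads are 22 mm wide; open, the fingers measure 114 mm over their backs; the gripper's body (76 mm by 85 mm) begins 54 mm behind the grasp point. The pads swing forward as they close: fully open they stand 13 mm farther back than shut.
Start: joints at [0.105, 0.507, -0.238, 1.5, 0.126, 1.149, -0.155], TCP at [624.994, -0.027, 404.675] pointing down, gripper open.
Joint ranges: [-3.08, 3.08], [-0.24, 2.05], [-1.43, 1.35], [0, 2.5], [-1.52, 4.66], [0.17, 1.96], [-2.89, 2.89]. Speed limits (rad/s): [2.39, 2.39, 3.14, 3.14, 3.14, 3.14, 3.14].

## Interface

Orientations are given as a unit quaternion [x, y, z, w].
In Python, from rig import read_state, snapshot, close_job, nose_length gives the robot as it stands. The module is installed in compiled form; this text tells all that it offers.
- The arm moves only by the shell command python3 -m pendant 'ROWS' [FORCE]. ROWS is JSON, a list of rows, each an object of numbers: "gripper": the closure in counts, from 0 (fully open) to 255 (shut); "dx", "dy", "dz": the shift along the tool's x, y, z in units of 30 mm (1.0 is 30 mm); "twist": the turn about the tool's x in units of 6 degrees (1.0 is 6 degrees). In form: [{"gripper": .., "dx": .., "dy": .., "dz": .., "twist": ..}, ...]. A call has 1 to 20 rows; each row shifts and turns the commanded pose from where the row before left it, along the tool's axes as they then stand; what a row does not reach is not made up. A row lasts 1/8 s, in which the tool goes at most 62.5 mm and 10.7 degrees, less where a joint would pass 70% of its speed; a pose out of reach is approached as far as the arm can. A call is refused whole if a number of a shift passes 1 or a number of a turn 1, either way. A call with a gripper value outside its range is refused whole. The fingers move at their own pace and stop on an object; FORCE is the grip in N (left out, the last holds). Time passes only in rows, so rows that do not move let the fingers close. It gives the time, the measured TCP pose, the force and the opening at its end, in the units of the state.
- read_state(): the state, without advancing time (a new reading comes with each control period).
- snapshot(name): name is "scene" or "side" or "wrist"; returns a dict with "image" (400x640x3 uint8, blue, green, red), "z_map" (400x640 float32, mm along the optical axis (not along the pixel's ray), 0 where there is no reading), "mtx" (3x3 intrinsics, pixels), "rvec" (rotation vector, rad) and "tvec" (3), from world to camera coordinates, as OpenCV has them. Camera axes: x right, y down, z forward; pixel columns grow to the right and rows downward; lengths in mm; the calibration is good to about 2 mm. A picture is of the moment at which its call begins.
- close_job(): hands the job in, once; it reports no verdict.
The state is a dict: "t": time; "joint_pos": joint angles; "joint_vel": joint speeds; "joint_torque": joint torques, N m; "eef_pos": TCP position; "ee_rot": TCP orientation; "ft_force": force on the tool from outside, world axes, zero at the start; "torque": the same for the moment, N m; "grip_width": opening from 0.0 (shut) to 1.0 (fully open).
Only numpy, scipy, OpenCV 4.12 (cv2) and the standard library are available. Lean on these libraries where they do the work, as an engineer would, in place of code of your own. Each camera call takes 0.05 s, during which the arm holds its last target. There are 200 camera calls.

## Working session

There is one attempt and no reset: what is moved stays moved. The work goes in short steps, Python scripts to look and compute and a shell command to move; the robot and the scene stay as the last step left them, time stands still between calls to the robot, and variables do not carry over. Pictures are saved under pics/ and viewed, about 8 in all and at most 12, crops included, and the job is handed in when it is done.

```bash
mkdir -p pics; cat > h.py <<'E'
import numpy as np, cv2
from rig import read_state, snapshot, close_job, nose_length
from scipy.spatial.transform import Rotation as R
def cloud(s):
    z=s["z_map"]; v,u=np.mgrid[0:400,0:640]; K=s["mtx"]
    c=np.stack([(u-K[0,2])/K[0,0]*z,(v-K[1,2])/K[1,1]*z,z],-1)
    M=cv2.Rodrigues(np.array(s["rvec"],float))[0]
    w=(c-np.array(s["tvec"]).reshape(3))@M
    w[z<=0]=np.nan
    return w
E
python3 - <<'E'
from h import *
s=read_state(); print(s['eef_pos'],s['ee_rot'],R.from_quat(s['ee_rot']).as_matrix().round(3),nose_length)
ims=[]
for n in("scene","side"):
    a=snapshot(n); cv2.imwrite(f"pics/{n}0.png",a["image"]); np.savez(f"{n}0.npz",w=cloud(a),im=a["image"])
    M=cv2.Rodrigues(np.array(a["rvec"],float))[0]; print(n,(-M.T@np.array(a["tvec"]).reshape(3)).round())
E
```

```text
[ 6.24815654e+02 -6.85531601e-02  4.03831747e+02] [-0.49953612 -0.50044282  0.5004461  -0.49957416] [[-0.002  1.     0.   ]
 [-0.     0.    -1.   ]
 [-1.    -0.002  0.   ]] 173.4
scene [   9. -934. 1187.]
side [ 260. 1078.  721.]
```

View pics/scene0.png

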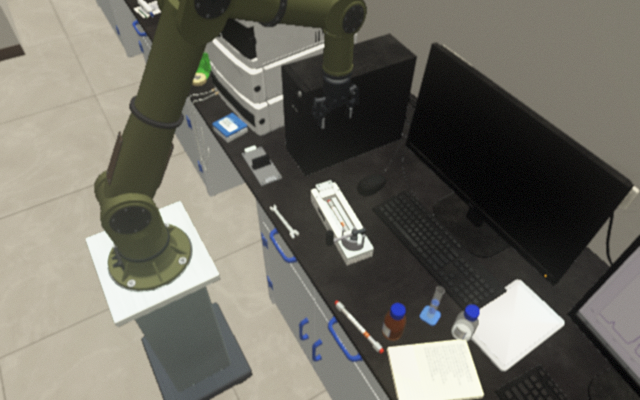

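View pics/side0.png

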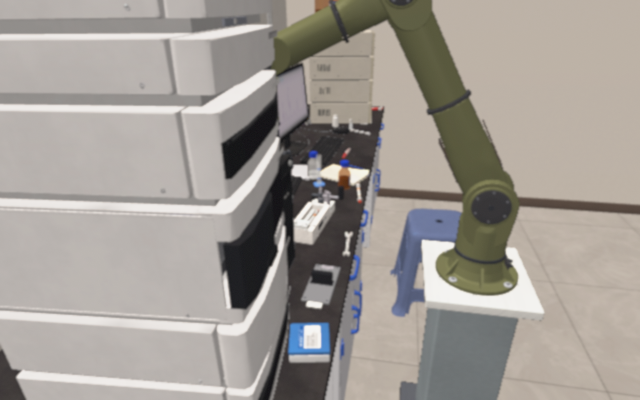

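The scene view shows the block at about (340,220), with the lever towards (350,240). The loose cover is at (260,163), the spanner at (284,220), and the bystanders are at the right. The side view shows the cover at (322,285) and the block at (314,220).

```bash
python3 - <<'E'
from h import *
d=np.load("scene0.npz"); w=d["w"]; im=d["im"]
for (u,v) in [(260,163),(250,150),(245,150),(272,180),(262,160),(325,187),(340,220),(360,255),(330,240),(352,237),(360,235),(284,220),(340,72),(330,120),(300,150),(370,185),(430,70),(395,310),(203,70),(467,322),(230,125)]:
    print((u,v),w[v,u].round(),im[v,u])
s=np.load("side0.npz"); w2=s["w"]
for (u,v) in [(322,285),(322,275),(316,303),(314,220)]: print('side',(u,v),w2[v,u].round())
# orthographic map from both clouds (x 350..850, y -350..350) 1px = 1mm
H=np.zeros((700,900,3),np.uint8)
for W,I in((w2,s["im"]),(w,im)):
    ok=np.isfinite(W[...,0])&(W[...,2]>-20)&(W[...,2]<180)
    P=W[ok];C=I[ok]
    o=np.argsort(P[:,2]);P=P[o];C=C[o]
    px=((400-P[:,1])).astype(int);py=(850-P[:,0]).astype(int)
    for a,b,c in zip(px,py,C):
        if 0<=a<900 and 0<=b<700: cv2.circle(H,(a,b),2,c.tolist(),-1)
a=cv2.imread("pics/scene0.png")[120:280,220:400]
a=cv2.resize(a,None,fx=4.4,fy=3.75,interpolation=cv2.INTER_CUBIC)
cv2.imwrite("pics/crop1.png",a)
cv2.imwrite("pics/ortho.png",H[:600,:800])
E
```

```text
(260, 163) [436. 156.  28.] [35 35 38]
(250, 150) [438. 242.  16.] [215 229 222]
(245, 150) [424. 254.  13.] [208 224 216]
(272, 180) [439.  76.  17.] [149 155 152]
(262, 160) [443. 154.  41.] [35 36 37]
(325, 187) [548. -80.  72.] [234 243 239]
(340, 220) [ 535. -191.   37.] [233 239 238]
(360, 255) [ 521. -322.   29.] [134 145 147]
(330, 240) [ 443. -279.  104.] [37 41 42]
(352, 237) [ 516. -282.   72.] [77 80 78]
(360, 235) [ 550. -275.   50.] [226 240 231]
(284, 220) [399. -85.   7.] [192 206 201]
(340, 72) [613. -33. 440.] [46 68 69]
(330, 120) [636.  43. 213.] [20 20 22]
(300, 150) [544.  71. 107.] [26 27 24]
(370, 185) [ 695. -117.   37.] [42 45 47]
(430, 70) [875. -94. 394.] [21 24 25]
(395, 310) [ 463. -549.  125.] [195  67  43]
(203, 70) [478. 779.   8.] [ 64 172  84]
(467, 322) [ 613. -651.   87.] [171 181 182]
(230, 125) [425. 376.  36.] [235 243 242]
side (322, 285) [433. 174.  21.]
side (322, 275) [434. 166.  49.]
side (316, 303) [435. 246.  17.]
side (314, 220) [ 515. -126.   60.]
```

View pics/ortho.png

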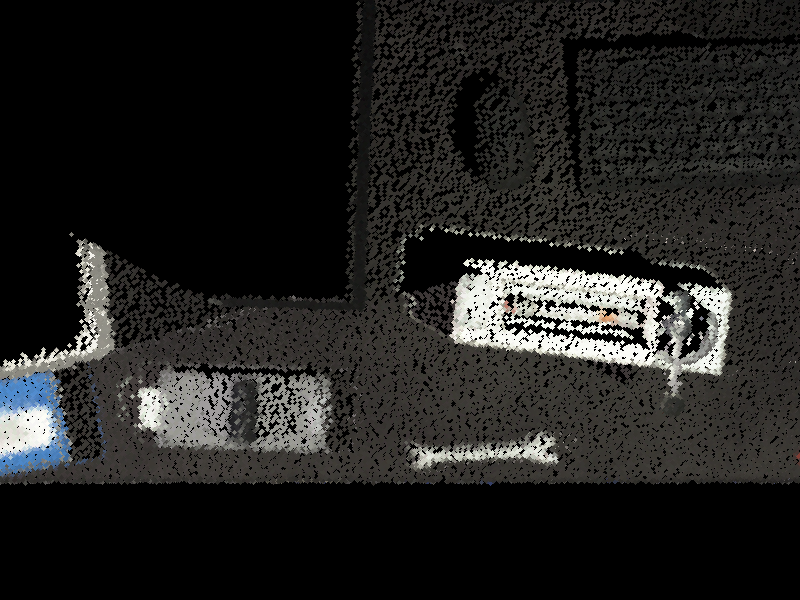

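View pics/crop1.png

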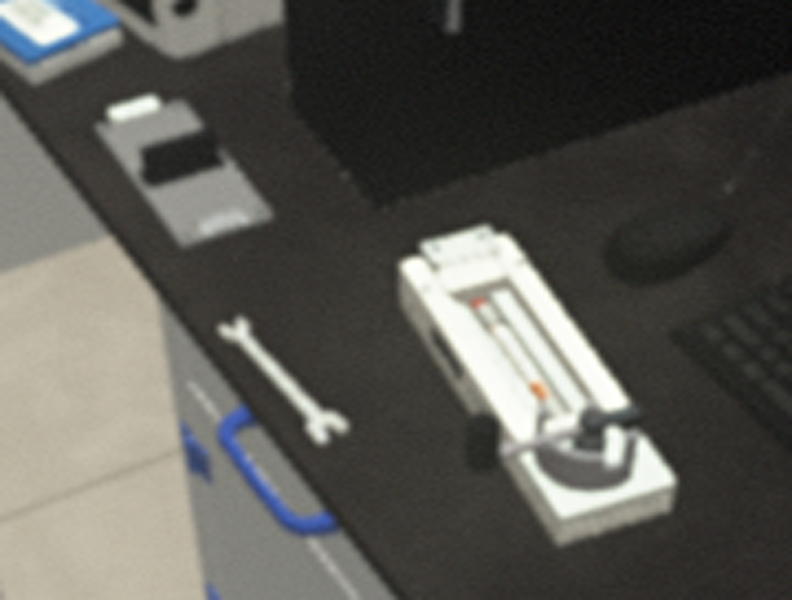

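The top-down map shows the block tilted about 6° and centred near (534,-191). The cover is near (438,157) with its tongue towards +y, and the tower corner is at about (545,38). The crop confirms that the keeper is at the left end and the lever's hand grip is on the robot side.

The tool can't be tilted. I'll grip the fin by its 60 mm ends, with the jaws along the cover's x, so the cover can pivot between the pads. I'll tilt it by pressing its -y end on the block's corner. First I'll move over the cover and look closer.

```bash
python3 -m pendant '[{"dy":-0.9},{"dy":-0.9},{"dy":-0.9},{"dy":-0.9},{"dy":-0.9},{"dy":-0.9},{"dy":-0.9},{"dz":-0.9,"dx":0.3},{"dz":-0.9,"dx":0.3},{"dz":-0.9,"dx":0.3},{"dz":-0.9,"dx":0.3},{"dz":-0.9,"dx":0.3},{"dz":-0.9,"dx":0.3},{"dx":0}]'
cat >> h.py <<'E'
def look(n,name):
    a=snapshot(n); w=cloud(a); cv2.imwrite(f"pics/{name}.png",a["image"]); np.savez(f"{name}.npz",w=w,im=a["image"]); return w,a["image"]
def rect(w,zlo,zhi,xr,yr):
    P=w[(w[...,2]>zlo)&(w[...,2]<zhi)&(w[...,0]>xr[0])&(w[...,0]<xr[1])&(w[...,1]>yr[0])&(w[...,1]<yr[1])]
    return len(P),cv2.minAreaRect(P[:,:2].astype(np.float32)),np.median(P[:,2]).round(1),np.percentile(P,[1,99],axis=0).round(1).tolist()
E
python3 - <<'E'
from h import *
w,im=look("wrist","w1")
print("plate",rect(w,8,24,(380,500),(50,275)))
print("fin",rect(w,45,65,(380,500),(100,220)))
d=np.load("scene0.npz")["w"]
print("s plate",rect(d,8,24,(380,500),(50,275)))
print("s fin",rect(d,42,65,(380,500),(100,220)))
print("block top",rect(d,53,63,(470,600),(-290,-40)))
print("keeper",rect(d,68,80,(470,600),(-120,-40)))
print("grip",rect(d,100,135,(400,500),(-330,-230)))
E
```

```text
schema error: expected keys gripper, dx, dy, dz, twist
  return _methods._mean(a, axis=axis, dtype=dtype,
  ret = ret.dtype.type(ret / rcount)
Traceback (most recent call last):
  File "h.py", line 15, in rect
    return len(P),cv2.minAreaRect(P[:,:2].astype(np.float32)),np.median(P[:,2]).round(1),np.percentile(P,[1,99],axis=0).round(1).tolist()
                                                                                         ~~~~~~~~~~~~~^^^^^^^^^^^^^^^^^
IndexError: index -1 is out of bounds for axis 0 with size 0
```

View pics/w1.png

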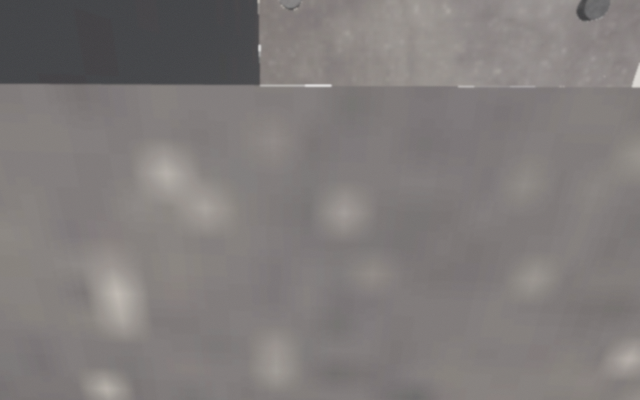

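The pendant refused that call because every row needs all five keys, so the arm didn't move. The wrist picture shows only the top of the tower and the area beside it.

```bash
python3 -m pendant '[{"gripper":0,"dx":0,"dy":-0.9,"dz":0,"twist":0},{"gripper":0,"dx":0,"dy":-0.9,"dz":0,"twist":0},{"gripper":0,"dx":0,"dy":-0.9,"dz":0,"twist":0},{"gripper":0,"dx":0,"dy":-0.9,"dz":0,"twist":0},{"gripper":0,"dx":0,"dy":-0.9,"dz":0,"twist":0},{"gripper":0,"dx":0,"dy":-0.9,"dz":0,"twist":0},{"gripper":0,"dx":0,"dy":-0.8,"dz":0,"twist":0},{"gripper":0,"dx":0.2,"dy":0,"dz":-0.9,"twist":0},{"gripper":0,"dx":0.2,"dy":0,"dz":-0.9,"twist":0},{"gripper":0,"dx":0.2,"dy":0,"dz":-0.9,"twist":0},{"gripper":0,"dx":0.2,"dy":0,"dz":-0.9,"twist":0},{"gripper":0,"dx":0.2,"dy":0,"dz":-0.9,"twist":0},{"gripper":0,"dx":0.2,"dy":0,"dz":-0.9,"twist":0},{"gripper":0,"dx":0,"dy":0,"dz":0,"twist":0}]' 30
sed -i 's/^    return len(P),cv2/    if len(P)<5: return len(P)\n    return len(P),cv2/' h.py
python3 - <<'E'
from h import *
w,im=look("wrist","w2")
print("plate",rect(w,8,24,(380,500),(50,275)))
print("fin",rect(w,45,65,(380,500),(100,220)))
d=np.load("scene0.npz")["w"]
print("s plate",rect(d,8,24,(380,500),(50,275)))
print("s fin",rect(d,42,65,(380,500),(100,220)))
print("block top",rect(d,53,63,(470,600),(-290,-40)))
print("keeper",rect(d,68,80,(470,600),(-120,-40)))
print("grip",rect(d,100,135,(400,500),(-330,-230)))
E
```

```text
t: 1.9
eef_pos: [438.6, 163.9, 368.2]
ee_rot: [0.499, 0.501, -0.499, 0.5]
ft_force: [-0.3, -0.6, 0.2]
grip_width: 1.001
plate (12056, ((437.7831115722656, 164.10479736328125), (185.99627685546875, 76.09782409667969), 87.99132537841797), np.float64(17.4), [[399.7, 74.5, 13.5], [475.5, 254.7, 19.8]])
fin (1215, ((437.6055603027344, 155.31759643554688), (16.456932067871094, 59.54243087768555), 87.89069366455078), np.float64(52.9), [[408.8, 147.7, 45.6], [466.3, 163.9, 54.8]])
s plate (697, ((434.8202209472656, 154.92575073242188), (104.82389831542969, 210.19435119628906), 3.890852689743042), np.float64(18.4), [[399.1, 70.8, 9.6], [476.7, 255.8, 23.5]])
s fin (95, ((437.7025451660156, 153.82472229003906), (21.89961814880371, 59.65986251831055), 87.17134857177734), np.float64(52.1), [[408.9, 144.3, 42.6], [466.7, 164.8, 59.6]])
block top (716, ((536.8465576171875, -177.8213653564453), (234.2235870361328, 86.60543823242188), 83.12435913085938), np.float64(58.3), [[487.8, -279.2, 53.3], [587.4, -61.5, 62.7]])
keeper (115, ((549.7501831054688, -74.3519287109375), (32.52605438232422, 52.50747299194336), 79.27693939208984), np.float64(73.9), [[523.7, -91.0, 68.6], [574.1, -56.7, 78.4]])
grip (90, ((466.1254577636719, -266.67132568359375), (63.15822219848633, 20.43605613708496), 15.830130577087402), np.float64(123.0), [[435.0, -282.9, 101.9], [494.3, -261.1, 132.4]])
```

View pics/w2.png

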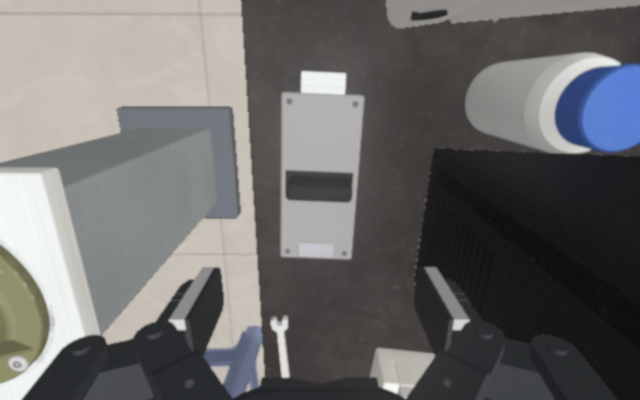

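The wrist view shows the cover at (320,175), with its fin at (319,186) and its tongue up at (324,82). The wash bottle is at (560,100), clear of the path. The fin is centred at (437.6,155.5) with yaw -2°, so I'll descend and grip it by its ends.

```bash
python3 -m pendant '[{"gripper":0,"dx":0.9,"dy":-0.03,"dz":0.28,"twist":0.33},{"gripper":0,"dx":0.9,"dy":0,"dz":0,"twist":0},{"gripper":0,"dx":0.9,"dy":0,"dz":0,"twist":0},{"gripper":0,"dx":0.9,"dy":0,"dz":0,"twist":0},{"gripper":0,"dx":0.9,"dy":0,"dz":0,"twist":0},{"gripper":0,"dx":0.6,"dy":0,"dz":0,"twist":0},{"gripper":0,"dx":0.67,"dy":0,"dz":0,"twist":0},{"gripper":255,"dx":0,"dy":0,"dz":0,"twist":0},{"gripper":255,"dx":0,"dy":0,"dz":0,"twist":0},{"gripper":255,"dx":0,"dy":0,"dz":0,"twist":0},{"gripper":255,"dx":0,"dy":0,"dz":0,"twist":0},{"gripper":255,"dx":0,"dy":0,"dz":0,"twist":0}]' 30
python3 -m pendant '[{"gripper":255,"dx":-0.9,"dy":0,"dz":0,"twist":0},{"gripper":255,"dx":-0.9,"dy":0,"dz":0,"twist":0},{"gripper":255,"dx":-0.9,"dy":0,"dz":0,"twist":0},{"gripper":255,"dx":-0.9,"dy":0,"dz":0,"twist":0},{"gripper":255,"dx":0,"dy":0,"dz":0,"twist":0}]' 30
python3 - <<'E'
from h import *
w,im=look("wrist","w3")
w,im=look("side","s3")
s=read_state();print(s['eef_pos'],s['ee_rot'])
cv2.imwrite("pics/c3.png",cv2.resize(np.vstack([cv2.imread("pics/w3.png")[:200],cv2.resize(im[200:340,240:420],(640,400),interpolation=cv2.INTER_CUBIC)]),(640,600)))
E
```

```text
t: 3.45
eef_pos: [438.2, 153.6, 195.9]
ee_rot: [0.509, 0.491, -0.508, 0.491]
ft_force: [-0.2, -0.1, 1.2]
grip_width: 0.695
t: 4.08
eef_pos: [438.5, 153.8, 305.1]
ee_rot: [0.51, 0.491, -0.507, 0.492]
ft_force: [-0.7, -0.3, -2.6]
grip_width: 0.693
[437.85473034 153.38302047 303.1128191 ] [-0.50851893 -0.4912319   0.50866747 -0.4912811 ]
```

View pics/c3.png

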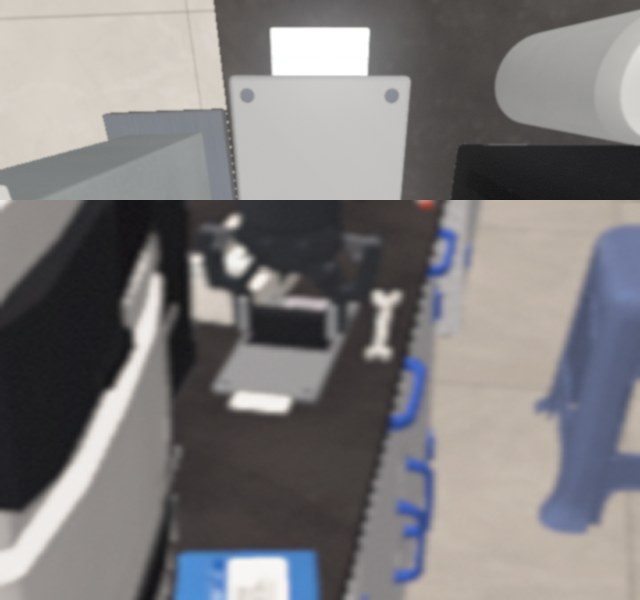

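The cover is held level and square. The crop shows the tongue at (320,50) and the cover hanging flat in the side view. I'll carry it over the block at height and measure the block with the wrist camera.

```bash
python3 -m pendant '[{"gripper":255,"dx":-0.8,"dy":0,"dz":0.9,"twist":0},{"gripper":255,"dx":-0.8,"dy":0,"dz":0.95,"twist":0},{"gripper":255,"dx":0,"dy":0,"dz":0.95,"twist":0},{"gripper":255,"dx":0,"dy":0,"dz":0.95,"twist":0},{"gripper":255,"dx":0,"dy":0,"dz":0.95,"twist":0},{"gripper":255,"dx":0,"dy":0,"dz":0.95,"twist":0.2},{"gripper":255,"dx":0,"dy":0,"dz":0.95,"twist":0.2},{"gripper":255,"dx":0,"dy":0.3,"dz":0.95,"twist":0.2},{"gripper":255,"dx":0,"dy":0.7,"dz":0.95,"twist":0.2},{"gripper":255,"dx":0,"dy":0.7,"dz":0.95,"twist":0},{"gripper":255,"dx":0,"dy":0.7,"dz":0.95,"twist":0},{"gripper":255,"dx":0,"dy":0.7,"dz":0.95,"twist":0},{"gripper":255,"dx":0,"dy":0.5,"dz":0,"twist":0},{"gripper":255,"dx":0,"dy":0,"dz":0,"twist":0}]' 30
python3 - <<'E'
from h import *
w,im=look("wrist","w4")
print(read_state()['eef_pos'],R.from_quat(read_state()['ee_rot']).as_matrix().round(3).tolist())
print("top",rect(w,54,62,(470,600),(-140,-40)))
print("keeper",rect(w,70,80,(470,600),(-140,-40)))
P=w[:200][(w[:200,:,2]>110)&(w[:200,:,2]<260)]
print(len(P),np.percentile(P,[1,50,99],axis=0).round(1).tolist())
A=np.c_[P[:,:2],np.ones(len(P))];print(np.linalg.lstsq(A,P[:,2],rcond=None)[0])
E
```

```text
t: 5.92
eef_pos: [523.5, -197.2, 350.0]
ee_rot: [-0.528, -0.471, 0.529, -0.469]
ft_force: [-0.5, 0.2, -2.9]
grip_width: 0.693
[ 522.88494677 -196.80528353  350.26515991] [[-0.002, 0.993, -0.117], [0.001, -0.117, -0.993], [-1.0, -0.002, -0.001]]
top (2268, ((546.6468505859375, -85.78085327148438), (47.73660659790039, 84.25286102294922), 83.23628997802734), np.float64(57.4), [[507.4, -113.0, 55.5], [589.2, -58.9, 59.5]])
keeper (2219, ((547.9569702148438, -75.22247314453125), (20.53134536743164, 51.18907928466797), 81.90576171875), np.float64(72.8), [[523.3, -86.6, 70.9], [572.9, -64.0, 75.6]])
26109 [[493.1, -165.5, 167.7], [531.2, -130.1, 171.5], [567.0, -94.0, 173.1]]
[-6.88543555e-03 -3.73586776e-02  1.69896096e+02]
```

View pics/w4.png

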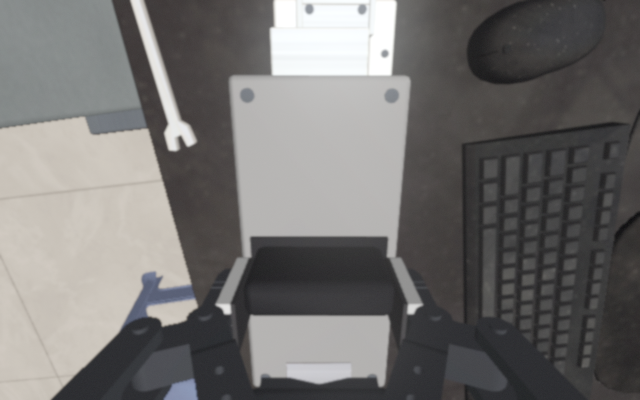

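The wrist view shows the keeper at (335,45), straight ahead of the tongue. The block's yaw is -6.8° and unit_top is about (535.8,-177.3). I'll move to the block's long near side and yaw the cover about 85° there. Pressing its -y end on the rim edge will then tilt it tongue-down.

```bash
python3 -m pendant '[{"gripper":255,"dx":0,"dy":-0.533,"dz":-0.257,"twist":0},{"gripper":255,"dx":0,"dy":-0.533,"dz":-0.257,"twist":0},{"gripper":255,"dx":0,"dy":-0.533,"dz":-0.257,"twist":0},{"gripper":255,"dx":0,"dy":-0.533,"dz":-0.257,"twist":0},{"gripper":255,"dx":0,"dy":-0.533,"dz":-0.257,"twist":0},{"gripper":255,"dx":0,"dy":-0.533,"dz":-0.257,"twist":0},{"gripper":255,"dx":0,"dy":0,"dz":0,"twist":-0.95},{"gripper":255,"dx":0,"dy":0,"dz":0,"twist":-0.95},{"gripper":255,"dx":0,"dy":0,"dz":0,"twist":-0.95},{"gripper":255,"dx":0,"dy":0,"dz":0,"twist":-0.95},{"gripper":255,"dx":0,"dy":0,"dz":0,"twist":-0.95},{"gripper":255,"dx":0,"dy":0,"dz":0,"twist":-0.95},{"gripper":255,"dx":0,"dy":0,"dz":0,"twist":-0.95},{"gripper":255,"dx":0,"dy":0,"dz":0,"twist":-0.95},{"gripper":255,"dx":0,"dy":0,"dz":0,"twist":-0.95}]' 30
python3 -m pendant '[{"gripper":255,"dx":0.5,"dy":0,"dz":0,"twist":-0.95},{"gripper":255,"dx":0.5,"dy":0,"dz":0,"twist":-0.95},{"gripper":255,"dx":0.5,"dy":0,"dz":0,"twist":-0.95},{"gripper":255,"dx":0.5,"dy":0,"dz":0,"twist":-0.95},{"gripper":255,"dx":0.5,"dy":0,"dz":0,"twist":-0.95},{"gripper":255,"dx":0.2,"dy":0,"dz":0,"twist":-0.95},{"gripper":255,"dx":0,"dy":0,"dz":0,"twist":0}]' 30
python3 - <<'E'
from h import *
print(R.from_quat(read_state()['ee_rot']).as_matrix().round(3).tolist())
E
```

```text
t: 7.85
eef_pos: [432.3, -139.5, 351.4]
ee_rot: [0.272, 0.653, -0.272, 0.653]
ft_force: [-0.3, -0.2, -1.8]
grip_width: 0.691
t: 8.72
eef_pos: [432.3, -139.8, 270.2]
ee_rot: [0.069, 0.704, -0.069, 0.703]
ft_force: [-0.1, 0.6, -2.4]
grip_width: 0.695
[[-0.002, 0.195, 0.981], [0.001, 0.981, -0.195], [-1.0, 0.0, -0.002]]
```

```bash
python3 -m pendant '[{"gripper":255,"dx":0.4,"dy":0,"dz":0,"twist":0},{"gripper":255,"dx":0.1,"dy":0,"dz":0,"twist":0},{"gripper":255,"dx":0.1,"dy":0,"dz":0,"twist":0},{"gripper":255,"dx":0.1,"dy":0,"dz":0,"twist":0},{"gripper":255,"dx":0,"dy":0,"dz":0,"twist":0}]' 30
python3 -m pendant '[{"gripper":255,"dx":0.1,"dy":0,"dz":0,"twist":0},{"gripper":255,"dx":0.1,"dy":0,"dz":0,"twist":0},{"gripper":255,"dx":0.1,"dy":0,"dz":0,"twist":0},{"gripper":255,"dx":0.1,"dy":0,"dz":0,"twist":0},{"gripper":255,"dx":0,"dy":0,"dz":0,"twist":0}]' 30
cat >> h.py <<'E'
def cover(w):
    # plate seen in wrist view ahead of the fin: tilt (deg, tongue down +), in tool axes
    s=read_state(); Rm=R.from_quat(s['ee_rot']).as_matrix(); p=np.array(s['eef_pos'])
    q=(w-p)@Rm   # tool coords: x down, y, z(-cover y)
    m=(q[...,0]>120)&(q[...,0]<260)&(abs(q[...,1])<33)&(q[...,2]<-22)&(q[...,2]>-76)
    Q=q[m]; 
    for _ in range(3):
        A=np.c_[Q[:,1:],np.ones(len(Q))]; c=np.linalg.lstsq(A,Q[:,0],rcond=None)[0]; r=abs(A@c-Q[:,0]); Q=Q[r<3]
    print("n",len(Q),"tilt",np.degrees(np.arctan(-c[1])).round(2),"roll",np.degrees(np.arctan(c[0])).round(2),"plate top below TCP at z=0:",c[2].round(1))
    return q,c
E
python3 - <<'E'
from h import *
w,im=look("wrist","w5"); cover(w)
print(R.from_quat(read_state()['ee_rot']).as_matrix().round(3).tolist())
E
```

```text
t: 9.35
eef_pos: [432.8, -140.5, 249.7]
ee_rot: [0.069, 0.704, -0.07, 0.703]
ft_force: [-2.2, -1.0, 1.7]
grip_width: 0.691
t: 9.98
eef_pos: [432.3, -140.6, 237.3]
ee_rot: [0.069, 0.704, -0.07, 0.703]
ft_force: [-4.5, 0.5, 2.6]
grip_width: 0.696
n 16008 tilt 14.18 roll -0.17 plate top below TCP at z=0: 178.0
[[-0.002, 0.196, 0.981], [-0.0, 0.981, -0.196], [-1.0, -0.0, -0.002]]
```

The cover tilted to about 14° as planned and holds there. I'll lift, yaw back and go over the block.

```bash
python3 -m pendant '[{"gripper":255,"dx":-0.7,"dy":0,"dz":0,"twist":0},{"gripper":255,"dx":-0.75,"dy":0,"dz":0,"twist":0},{"gripper":255,"dx":-0.75,"dy":0,"dz":0,"twist":0.95},{"gripper":255,"dx":-0.75,"dy":0,"dz":0,"twist":0.95},{"gripper":255,"dx":-0.75,"dy":0,"dz":0,"twist":0.95},{"gripper":255,"dx":0,"dy":0,"dz":0,"twist":0.95},{"gripper":255,"dx":0,"dy":0,"dz":0,"twist":0.95},{"gripper":255,"dx":0,"dy":0,"dz":0,"twist":0.95},{"gripper":255,"dx":0,"dy":0,"dz":0,"twist":0.95},{"gripper":255,"dx":0,"dy":0,"dz":0,"twist":0.95},{"gripper":255,"dx":0,"dy":0,"dz":0,"twist":0.95},{"gripper":255,"dx":0,"dy":0,"dz":0,"twist":0.95},{"gripper":255,"dx":0,"dy":0,"dz":0,"twist":0.95},{"gripper":255,"dx":0,"dy":0,"dz":0,"twist":0.95},{"gripper":255,"dx":0,"dy":0,"dz":0,"twist":0.95},{"gripper":255,"dx":0,"dy":0,"dz":0,"twist":0.95},{"gripper":255,"dx":0,"dy":0,"dz":0,"twist":0.95}]' 30
python3 -m pendant '[{"gripper":255,"dx":0,"dy":0.71,"dz":0.22,"twist":0},{"gripper":255,"dx":0,"dy":0.71,"dz":0.22,"twist":0},{"gripper":255,"dx":0,"dy":0.71,"dz":0.22,"twist":0},{"gripper":255,"dx":0,"dy":0.71,"dz":0.22,"twist":0},{"gripper":255,"dx":0,"dy":0.71,"dz":0.22,"twist":0},{"gripper":255,"dx":0,"dy":0,"dz":0,"twist":0}]' 30
cat >> h.py <<'E'
def blockfit(w):
    k=rect(w,70,80,(470,600),(-140,-40)); t=rect(w,54,62,(470,600),(-140,-40)); print("keeper",k[:3]); print("top",t[:3],t[3])
E
python3 - <<'E'
from h import *
w,im=look("wrist","w6"); q,c=cover(w); blockfit(w)
s=read_state(); print(s['eef_pos'],R.from_quat(s['ee_rot']).as_matrix().round(3).tolist())
# tongue: bright px in tool frame
g=im.min(-1)
m=(g>200)&(q[...,0]>150)&(q[...,0]<235)&(abs(q[...,1])<60)&(q[...,2]<-80)&(q[...,2]>-125)
print("tongue tool pts",np.percentile(q[m],[2,50,98],axis=0).round(1).tolist(),m.sum())
E
```

```text
t: 12.15
eef_pos: [433.5, -140.7, 348.5]
ee_rot: [0.53, 0.468, -0.529, 0.469]
ft_force: [-0.2, 0.4, -1.6]
grip_width: 0.697
t: 12.9
eef_pos: [536.2, -186.5, 348.0]
ee_rot: [0.529, 0.469, -0.529, 0.47]
ft_force: [-0.5, -0.1, -3.0]
grip_width: 0.696
n 16160 tilt 13.89 roll -0.17 plate top below TCP at z=0: 178.5
keeper (3333, ((548.0245971679688, -74.57353973388672), (25.394529342651367, 51.07502746582031), 83.1478271484375), np.float64(72.7))
top (2842, ((546.5405883789062, -86.82379150390625), (50.22100830078125, 84.11727142333984), 82.97770690917969), np.float64(57.5)) [[503.9, -114.7, 55.5], [589.2, -58.7, 59.7]]
[ 535.21115904 -186.04746794  347.93161463] [[-0.0, 0.993, -0.118], [0.0, -0.118, -0.993], [-1.0, -0.001, -0.0]]
tongue tool pts [[200.8, -18.2, -94.2], [203.2, 0.8, -87.5], [205.9, 19.8, -80.3]] 2658
```

View pics/w6.png

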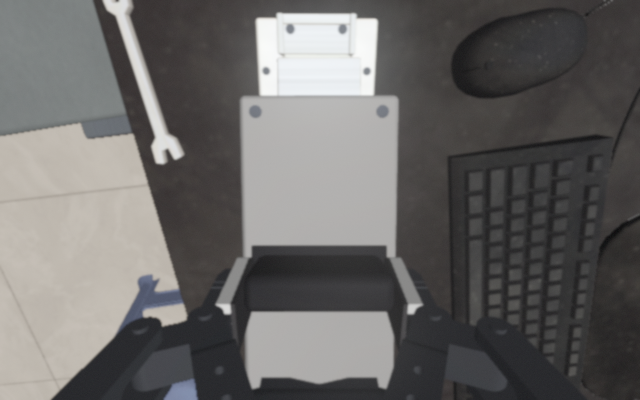

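The wrist view shows the tongue at (320,75), in line with the keeper at (316,45). The tilt is 13.9° and the lateral offset is about 1 mm. I'll check the post's height before descending.

```bash
python3 - <<'E'
from h import *
u=np.array([.118,.993]);x=np.array([.993,-.118]);C=np.array([535.8,-177.3])
for n in("scene0","side0"):
    w=np.load(n+".npz")["w"].reshape(-1,3); w=w[np.isfinite(w[:,0])&(w[:,2]>30)&(w[:,2]<200)]
    r=w[:,:2]-C; a=r@x; b=r@u; k=(abs(a)<110)&(b<-75)&(b>-160)&(w[:,2]>64)
    o=np.argsort(-w[k,2])
    for i in o[::4][:28]: print(n,a[k][i].round(),b[k][i].round(),w[k][i,2].round(),end=' | ')
    print()
E
```

```text
scene0 -84.0 -100.0 133.0 | scene0 -82.0 -96.0 130.0 | scene0 -68.0 -105.0 130.0 | scene0 -72.0 -106.0 129.0 | scene0 -84.0 -108.0 129.0 | scene0 -77.0 -99.0 127.0 | scene0 -79.0 -109.0 127.0 | scene0 -88.0 -108.0 126.0 | scene0 -86.0 -105.0 126.0 | scene0 -81.0 -100.0 126.0 | scene0 -83.0 -98.0 124.0 | scene0 -77.0 -99.0 123.0 | scene0 -75.0 -114.0 122.0 | scene0 -71.0 -113.0 118.0 | scene0 -75.0 -114.0 117.0 | scene0 -77.0 -113.0 113.0 | scene0 -88.0 -104.0 113.0 | scene0 3.0 -105.0 112.0 | scene0 -81.0 -109.0 110.0 | scene0 -82.0 -111.0 109.0 | scene0 -4.0 -102.0 107.0 | scene0 -88.0 -103.0 106.0 | scene0 4.0 -104.0 105.0 | scene0 -32.0 -88.0 104.0 | scene0 10.0 -136.0 104.0 | scene0 -88.0 -104.0 103.0 | scene0 -33.0 -97.0 102.0 | scene0 10.0 -130.0 102.0 | 
side0 -77.0 -101.0 130.0 | side0 -87.0 -108.0 129.0 | side0 -85.0 -99.0 128.0 | side0 -80.0 -92.0 126.0 | side0 -71.0 -96.0 124.0 | side0 -87.0 -95.0 122.0 | side0 -87.0 -95.0 118.0 | side0 -72.0 -94.0 117.0 | side0 -2.0 -99.0 114.0 | side0 -80.0 -92.0 111.0 | side0 2.0 -100.0 109.0 | side0 -75.0 -96.0 108.0 | side0 -87.0 -95.0 106.0 | side0 -35.0 -92.0 105.0 | side0 -27.0 -91.0 104.0 | side0 -72.0 -96.0 104.0 | side0 -76.0 -92.0 102.0 | side0 -83.0 -96.0 101.0 | side0 -1.0 -103.0 100.0 | side0 -3.0 -107.0 99.0 | side0 -88.0 -106.0 97.0 | side0 -33.0 -84.0 96.0 | side0 7.0 -101.0 96.0 | side0 5.0 -94.0 95.0 | side0 -79.0 -96.0 93.0 | side0 -30.0 -120.0 92.0 | side0 1.0 -95.0 91.0 | side0 -73.0 -90.0 91.0 |
```

The post rises to about 112 mm, so I'll descend diagonally: down to a tip height of 9 mm above the rim, then forward and down into the mouth.

```bash
python3 -m pendant '[{"gripper":255,"dx":0.5,"dy":-0.04,"dz":0.1,"twist":0},{"gripper":255,"dx":0.6,"dy":0,"dz":0,"twist":0},{"gripper":255,"dx":0.6,"dy":0,"dz":0,"twist":0},{"gripper":255,"dx":0.4,"dy":0,"dz":0,"twist":0},{"gripper":255,"dx":0.2,"dy":0,"dz":0,"twist":0},{"gripper":255,"dx":0,"dy":0,"dz":0,"twist":0}]' 60
python3 - <<'E'
from h import *
w,im=look("wrist","w7"); q,c=cover(w); blockfit(w)
s=read_state(); print(s['eef_pos'],s['ft_force'])
p=np.array(s['eef_pos'])[:2]-[535.8,-177.3]; print("TCP block xy",p@[.993,-.118],p@[.118,.993])
E
```

```text
t: 13.7
eef_pos: [533.3, -188.8, 279.3]
ee_rot: [-0.529, -0.47, 0.529, -0.469]
ft_force: [-0.3, -0.3, -2.5]
grip_width: 0.688
n 16117 tilt 13.9 roll -0.03 plate top below TCP at z=0: 179.1
keeper (8715, ((542.6221923828125, -91.63688659667969), (43.56328582763672, 73.78974914550781), 84.76315307617188), np.float64(73.9))
top (6558, ((546.0872802734375, -91.29493713378906), (48.27897262573242, 84.26839447021484), 82.6016845703125), np.float64(57.5)) [[504.1, -115.4, 55.5], [588.4, -64.7, 59.5]]
[ 533.50291553 -188.81845462  279.77447249] [-0.52976459 -0.24230568 -1.74872568]
TCP block xy -0.9218272355838073 -11.708881407285604
```

```bash
python3 -m pendant '[{"gripper":255,"dx":0.08,"dy":0,"dz":-0.05,"twist":0},{"gripper":255,"dx":0.09,"dy":0,"dz":-0.05,"twist":0},{"gripper":255,"dx":0.05,"dy":0,"dz":-0.07,"twist":0},{"gripper":255,"dx":0.05,"dy":0,"dz":-0.07,"twist":0},{"gripper":255,"dx":0.04,"dy":0,"dz":-0.1,"twist":0},{"gripper":255,"dx":0.03,"dy":0,"dz":-0.1,"twist":0},{"gripper":255,"dx":0,"dy":0,"dz":0,"twist":0}]' 60
python3 - <<'E'
from h import *
w,im=look("wrist","w8"); q,c=cover(w)
look("side","s8")
s=read_state(); print(s['eef_pos'],s['ft_force'],s['torque'])
p=np.array(s['eef_pos'])[:2]-[535.8,-177.3]; print("TCP block xy",p@[.993,-.118],p@[.118,.993])
cv2.imwrite("pics/c8.png",cv2.resize(im[0:200,200:440],(720,600),interpolation=cv2.INTER_CUBIC))
E
```

```text
t: 14.62
eef_pos: [535.1, -175.4, 269.4]
ee_rot: [0.529, 0.47, -0.529, 0.47]
ft_force: [-0.4, -0.0, -3.3]
grip_width: 0.69
n 16031 tilt 13.88 roll -0.08 plate top below TCP at z=0: 178.6
[ 535.04218181 -175.67978222  269.41321901] [-0.3309282  -0.79019141 -2.17217698] [-0.01023382  0.00572526 -0.01359729]
TCP block xy -0.9436991614904928 1.5194537097083722
```

View pics/c8.png

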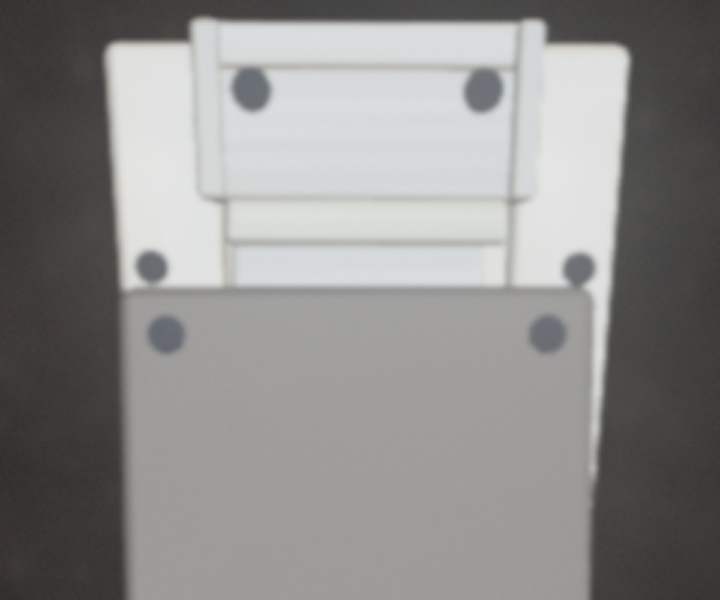

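The crop shows the tongue (235–483 px) under the flared lip, about 1.3 mm left of the slot's centre (225–512 px), with no contact force. I'll correct sideways and push against the plunger.

```bash
python3 -m pendant '[{"gripper":255,"dx":0.02,"dy":0.04,"dz":-0.05,"twist":0},{"gripper":255,"dx":0.02,"dy":0,"dz":-0.08,"twist":0},{"gripper":255,"dx":0.02,"dy":0,"dz":-0.08,"twist":0},{"gripper":255,"dx":0,"dy":0,"dz":-0.08,"twist":0},{"gripper":255,"dx":0,"dy":0,"dz":-0.05,"twist":0},{"gripper":255,"dx":0,"dy":0,"dz":0,"twist":0}]' 80
python3 - <<'E'
from h import *
w,im=look("wrist","w9"); q,c=cover(w)
s=read_state(); print(s['eef_pos'],s['ft_force'],s['torque'])
p=np.array(s['eef_pos'])[:2]-[535.8,-177.3]; print("TCP block xy",p@[.993,-.118],p@[.118,.993])
E
```

```text
t: 15.48
eef_pos: [537.3, -166.6, 267.9]
ee_rot: [-0.529, -0.469, 0.529, -0.47]
ft_force: [0.3, -5.5, -0.0]
grip_width: 0.688
n 15878 tilt 13.87 roll -0.08 plate top below TCP at z=0: 178.8
[ 537.29927263 -166.61495515  267.84863454] [-1.42379246 -6.8389462   0.93593853] [-1.17027562  0.26539778  0.02645339]
TCP block xy 0.2279424284600573 10.787163709447814
```

The plunger force is about 6 N, which puts the tip at about 105 mm with the tilt held. Now I'll swing down along the arc.

```bash
python3 -m pendant '[{"gripper":255,"dx":0.1,"dy":0,"dz":0.055,"twist":0},{"gripper":255,"dx":0.11,"dy":0,"dz":0.055,"twist":0},{"gripper":255,"dx":0.11,"dy":0,"dz":0.05,"twist":0},{"gripper":255,"dx":0.12,"dy":0,"dz":0.05,"twist":0},{"gripper":255,"dx":0,"dy":0,"dz":0,"twist":0}]' 40
python3 - <<'E'
from h import *
w,im=look("wrist","w10"); q,c=cover(w)
s=read_state(); print(s['eef_pos'],s['ft_force'],s['torque'])
p=np.array(s['eef_pos'])[:2]-[535.8,-177.3]; print("TCP block xy",p@[.993,-.118],p@[.118,.993])
E
```

```text
t: 16.15
eef_pos: [536.7, -173.2, 255.4]
ee_rot: [-0.529, -0.468, 0.529, -0.47]
ft_force: [-2.6, -6.0, 9.1]
grip_width: 0.686
n 17060 tilt 6.83 roll 0.04 plate top below TCP at z=0: 177.9
[ 536.70939705 -173.16629706  255.50063608] [-3.07348956 -7.20385499  8.77934436] [-0.50312116  0.56208644  0.17349869]
TCP block xy 0.41525432608821183 4.212075866828581
```

```bash
python3 -m pendant '[{"gripper":255,"dx":0.09,"dy":0,"dz":0.03,"twist":0},{"gripper":255,"dx":0.1,"dy":0,"dz":0.03,"twist":0},{"gripper":255,"dx":0.1,"dy":0,"dz":0.02,"twist":0},{"gripper":255,"dx":0.1,"dy":0,"dz":0.02,"twist":0},{"gripper":255,"dx":0.05,"dy":0,"dz":0,"twist":0},{"gripper":255,"dx":0,"dy":0,"dz":0,"twist":0}]' 40
python3 - <<'E'
from h import *
w,im=look("wrist","w11"); q,c=cover(w)
s=read_state(); print(s['eef_pos'],s['ft_force'],s['torque'])
p=np.array(s['eef_pos'])[:2]-[535.8,-177.3]; print("TCP block xy",p@[.993,-.118],p@[.118,.993])
E
```

```text
t: 16.95
eef_pos: [536.2, -177.6, 242.7]
ee_rot: [-0.529, -0.467, 0.53, -0.47]
ft_force: [-3.5, -10.6, 9.9]
grip_width: 0.681
n 18073 tilt -0.24 roll 0.14 plate top below TCP at z=0: 177.3
[ 536.23973041 -177.60816443  242.72942227] [ -3.75728855 -10.67579379  10.54644451] [-1.53985748  0.79603262  0.14345196]
TCP block xy 0.47301569499823143 -0.2541190895193604
```

The cover looks level, with its plate top at about 65.5–66 mm. I'll release, lift and check.

```bash
python3 -m pendant '[{"gripper":255,"dx":0.05,"dy":0,"dz":0,"twist":0},{"gripper":0,"dx":0,"dy":0,"dz":0,"twist":0},{"gripper":0,"dx":0,"dy":0,"dz":0,"twist":0},{"gripper":0,"dx":0,"dy":0,"dz":0,"twist":0},{"gripper":0,"dx":-0.5,"dy":0,"dz":0,"twist":0},{"gripper":0,"dx":-0.9,"dy":0,"dz":0,"twist":0},{"gripper":0,"dx":-0.9,"dy":0,"dz":0,"twist":0},{"gripper":0,"dx":-0.9,"dy":0,"dz":0,"twist":0},{"gripper":0,"dx":-0.8,"dy":0,"dz":0.9,"twist":0},{"gripper":0,"dx":0,"dy":0,"dz":0.9,"twist":0},{"gripper":0,"dx":0,"dy":0,"dz":0.9,"twist":0},{"gripper":0,"dx":0,"dy":0,"dz":0,"twist":0}]' 40
python3 - <<'E'
from h import *
w,im=look("wrist","w12")
u=np.array([.118,.993]);x=np.array([.993,-.118]);C=np.array([535.8,-177.3])
r=w[...,:2]-C; a=r@x;b=r@u; z=w[...,2]
m=(abs(a)<36)&(abs(b)<80)&(abs(b)>12)&(z>55)&(z<80)
P=np.c_[a[m],b[m],np.ones(m.sum())]; c=np.linalg.lstsq(P,z[m],rcond=None)[0]; print(m.sum(),"plate slopes deg",np.degrees(c[:2]),"z0",c[2])
f=(abs(a)<45)&(abs(b)<25)&(z>90)&(z<110); print("fin ab", cv2.minAreaRect(np.c_[a[f],b[f]].astype(np.float32)),np.median(z[f]))
g=(im.min(-1)>0)&(z>63)&(z<69.5)&(abs(a)<50)&(abs(b)<105); print("plate",np.percentile(np.c_[a[g],b[g]],[.5,50,99.5],axis=0))
h=(z>118)&(z<140)&(a<-40)&(b<-60); print("hand grip",h.sum(),w[h].mean(0) if h.any() else None, cv2.minEnclosingCircle(w[h][:,:2].astype(np.float32)) if h.any() else None)
print(read_state()['eef_pos'],R.from_quat(read_state()['ee_rot']).as_matrix().round(3).tolist())
E
```

```text
t: 18.5
eef_pos: [526.0, -257.6, 360.4]
ee_rot: [-0.529, -0.468, 0.53, -0.469]
ft_force: [0.3, 1.5, -0.1]
grip_width: 0.999
14831 plate slopes deg [-0.02331603 -0.00453253] z0 65.59868526293053
fin ab ((0.5769691467285156, 0.27039051055908203), (15.96795654296875, 59.97357177734375), 89.98499298095703) 101.11830444074036
plate [[-36.94225003 -96.48895481]
 [  0.23521908 -13.36732723]
 [ 37.77723833  55.20730684]]
hand grip 880 [ 447.00804626 -270.47801791  126.03515452] ((445.4538269042969, -271.8783264160156), 11.16297721862793)
[ 526.46948195 -255.89599381  360.25574355] [[0.0, 0.993, -0.12], [0.0, -0.12, -0.993], [-1.0, 0.0, -0.0]]
```

View pics/w12.png

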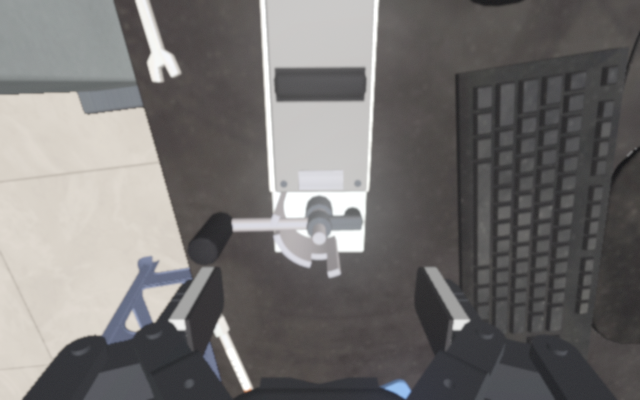

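The cover is home and flat: fin at (0.6,0.3) mm in the block frame and slope under 0.03°. The view also shows the hand grip at (212,238) and the post at (318,225), so the lever is still parked. The hand grip is at (445.7,-271.6). I'll pre-close partly, go down over it and grip.

```bash
python3 -m pendant '[{"gripper":105,"dx":0,"dy":-0.65,"dz":0.2,"twist":0},{"gripper":105,"dx":0,"dy":-0.65,"dz":0.2,"twist":0},{"gripper":105,"dx":0,"dy":-0.65,"dz":0.2,"twist":0},{"gripper":105,"dx":0,"dy":-0.65,"dz":0.23,"twist":0},{"gripper":105,"dx":0.6,"dy":0,"dz":0,"twist":0},{"gripper":105,"dx":0.8,"dy":0,"dz":0,"twist":0},{"gripper":105,"dx":0.8,"dy":0,"dz":0,"twist":0},{"gripper":105,"dx":0.5,"dy":0,"dz":0,"twist":0},{"gripper":105,"dx":0.3,"dy":0,"dz":0,"twist":0},{"gripper":255,"dx":0,"dy":0,"dz":0,"twist":0},{"gripper":255,"dx":0,"dy":0,"dz":0,"twist":0},{"gripper":255,"dx":0,"dy":0,"dz":0,"twist":0},{"gripper":255,"dx":0,"dy":0,"dz":0,"twist":0}]' 80
```

```text
t: 20.18
eef_pos: [445.9, -270.9, 270.2]
ee_rot: [-0.529, -0.47, 0.529, -0.469]
ft_force: [-5.7, 0.7, 6.3]
grip_width: 0.231
```

```bash
python3 -m pendant '[{"gripper":255,"dx":-0.16,"dy":0,"dz":0,"twist":0},{"gripper":255,"dx":-0.16,"dy":0,"dz":0,"twist":0},{"gripper":255,"dx":-0.16,"dy":0,"dz":0,"twist":0},{"gripper":255,"dx":-0.14,"dy":0,"dz":0,"twist":0},{"gripper":255,"dx":0,"dy":0,"dz":0,"twist":0}]' 100
python3 - <<'E'
from h import *
w,im=look("scene","sc1")
d=np.load("scene0.npz")["w"]
for W in(d,w):
    k=(W[...,0]>470)&(W[...,0]<500)&(W[...,1]>-285)&(W[...,1]<-260)&(W[...,2]>70); print(k.sum(),np.percentile(W[k][:,2],[50,90]) if k.any() else 0)
E
```

```text
t: 20.8
eef_pos: [446.1, -270.8, 288.3]
ee_rot: [-0.529, -0.47, 0.529, -0.469]
ft_force: [0.0, -0.5, -10.6]
grip_width: 0.228
57 [ 87.12565567 102.04470484]
203 [184.73327017 507.50981865]
```

The -10.6 N pull matches the lever spring at about 18 mm lift. Swinging now.

```bash
python3 -m pendant '[{"gripper":255,"dx":0,"dy":0.0142,"dz":0.272,"twist":-1},{"gripper":255,"dx":0,"dy":0.0142,"dz":0.272,"twist":-1},{"gripper":255,"dx":0,"dy":0.0142,"dz":0.272,"twist":-1},{"gripper":255,"dx":0,"dy":0.0142,"dz":0.272,"twist":-1},{"gripper":255,"dx":0,"dy":0.0142,"dz":0.272,"twist":-1},{"gripper":255,"dx":0,"dy":0.0142,"dz":0.272,"twist":-1},{"gripper":255,"dx":0,"dy":0.0142,"dz":0.272,"twist":-1},{"gripper":255,"dx":0,"dy":0,"dz":0,"twist":0}]' 100
python3 -m pendant '[{"gripper":255,"dx":0,"dy":0.0142,"dz":0.272,"twist":-1},{"gripper":255,"dx":0,"dy":0.0142,"dz":0.272,"twist":-1},{"gripper":255,"dx":0,"dy":0.0142,"dz":0.272,"twist":-1},{"gripper":255,"dx":0,"dy":0.0142,"dz":0.272,"twist":-1},{"gripper":255,"dx":0,"dy":0.0142,"dz":0.272,"twist":-1},{"gripper":255,"dx":0,"dy":0.0142,"dz":0.272,"twist":-1},{"gripper":255,"dx":0,"dy":0.0142,"dz":0.272,"twist":-1},{"gripper":255,"dx":0,"dy":0.0142,"dz":0.272,"twist":-1},{"gripper":255,"dx":0,"dy":0,"dz":0,"twist":0}]' 100
python3 - <<'E'
from h import *
s=read_state(); p=np.array(s['eef_pos'])[:2]-[535.8,-177.3]; print("TCP block xy",p@[.993,-.118],p@[.118,.993]+104,s['eef_pos'][2],s['ft_force'],s['torque'])
E
```

```text
t: 21.85
eef_pos: [460.3, -325.1, 287.8]
ee_rot: [0.326, 0.628, -0.325, 0.628]
ft_force: [1.1, 1.5, -11.5]
grip_width: 0.229
t: 22.98
eef_pos: [514.7, -357.0, 287.7]
ee_rot: [0.043, 0.706, -0.042, 0.706]
ft_force: [1.1, 2.8, -11.4]
grip_width: 0.231
TCP block xy 0.29342428096997253 -76.90881991946137 287.7007034363127 [  1.14012552   2.84162616 -11.37330051] [ 0.099666   -0.16435949 -0.00628159]
```

The lever is over the locked notch at about 90°. Lowering it.

```bash
python3 -m pendant '[{"gripper":255,"dx":0.15,"dy":0,"dz":0,"twist":0},{"gripper":255,"dx":0.15,"dy":0,"dz":0,"twist":0},{"gripper":255,"dx":0.15,"dy":0,"dz":0,"twist":0},{"gripper":255,"dx":0.08,"dy":0,"dz":0,"twist":0},{"gripper":255,"dx":0,"dy":0,"dz":0,"twist":0}]' 100
```

```text
t: 23.6
eef_pos: [514.8, -357.1, 272.7]
ee_rot: [0.042, 0.706, -0.042, 0.706]
ft_force: [-0.1, 6.1, -6.5]
grip_width: 0.229
```

```bash
python3 -m pendant '[{"gripper":105,"dx":0,"dy":0,"dz":0,"twist":0},{"gripper":105,"dx":0,"dy":0,"dz":0,"twist":0},{"gripper":105,"dx":0,"dy":0,"dz":0,"twist":0},{"gripper":105,"dx":-0.5,"dy":0,"dz":0,"twist":0},{"gripper":105,"dx":-0.9,"dy":0,"dz":0,"twist":0},{"gripper":105,"dx":-0.9,"dy":0,"dz":0,"twist":0},{"gripper":105,"dx":-0.9,"dy":0,"dz":0,"twist":0},{"gripper":0,"dx":-0.7,"dy":0,"dz":0.9,"twist":0.95},{"gripper":0,"dx":0,"dy":0,"dz":0.9,"twist":0.95},{"gripper":0,"dx":0,"dy":0,"dz":0.9,"twist":0.95},{"gripper":0,"dx":0,"dy":0,"dz":0.5,"twist":0.95},{"gripper":0,"dx":0,"dy":0,"dz":0,"twist":0.95},{"gripper":0,"dx":0,"dy":0,"dz":0,"twist":0.95},{"gripper":0,"dx":0,"dy":0,"dz":0,"twist":0.95},{"gripper":0,"dx":0,"dy":0,"dz":0,"twist":0.95},{"gripper":0,"dx":0,"dy":0,"dz":0,"twist":0.95},{"gripper":0,"dx":0,"dy":0,"dz":0,"twist":0}]' 80
python3 - <<'E'
from h import *
w,im=look("wrist","w13")
u=np.array([.118,.993]);x=np.array([.993,-.118]);C=np.array([535.8,-177.3])
r=w[...,:2]-C; a=r@x;b=r@u; z=w[...,2]
h=(z>112)&(z<140)&(abs(a)<60)&(b<-140)&(b>-230); print("wrist hand",h.sum(),[np.median(v[h]) for v in(a,b,z)] if h.any() else 0)
f=(abs(a)<45)&(abs(b)<25)&(z>90)&(z<110); print("fin",f.sum(), cv2.minAreaRect(np.c_[a[f],b[f]].astype(np.float32))if f.sum()>5 else 0,np.median(z[f]))
m=(abs(a)<36)&(abs(b)<65)&(abs(b)>12)&(z>55)&(z<80)
c=np.linalg.lstsq(np.c_[a[m],b[m],np.ones(m.sum())],z[m],rcond=None)[0]; print("slopes",np.degrees(c[:2]),c[2])
w2,i2=look("scene","sc2")
r=w2[...,:2]-C; a=r@x;b=r@u; z=w2[...,2]
h=(z>118)&(z<140)&(abs(a)<60)&(b<-140)&(b>-230); print("scene hand",h.sum(),[np.median(v[h]) for v in(a,b)]+[np.percentile(z[h],90)] if h.any() else 0)
cv2.imwrite("pics/f.png",np.vstack([im[:,:],cv2.resize(i2[160:290,260:440],(640,400),interpolation=cv2.INTER_CUBIC)])[:, :][::1][:800])
cv2.imwrite("pics/f.png",cv2.resize(cv2.imread("pics/f.png"),(480,600)))
E
```

```text
t: 25.72
eef_pos: [607.2, -381.0, 390.6]
ee_rot: [0.343, 0.618, -0.343, 0.619]
ft_force: [-0.1, -0.3, 0.2]
grip_width: 1.003
wrist hand 988 [np.float64(1.5642820633247028), np.float64(-180.2878335403115), np.float64(128.70209425208873)]
fin 0 0 nan
slopes [ 5.74704583 -3.12507543] 58.83229888628313
scene hand 59 [np.float64(-0.6628025637987683), np.float64(-183.08843249911402), np.float64(131.79257121367064)]
  return _methods._mean(a, axis=axis, dtype=dtype,
  ret = ret.dtype.type(ret / rcount)
```

View pics/f.png

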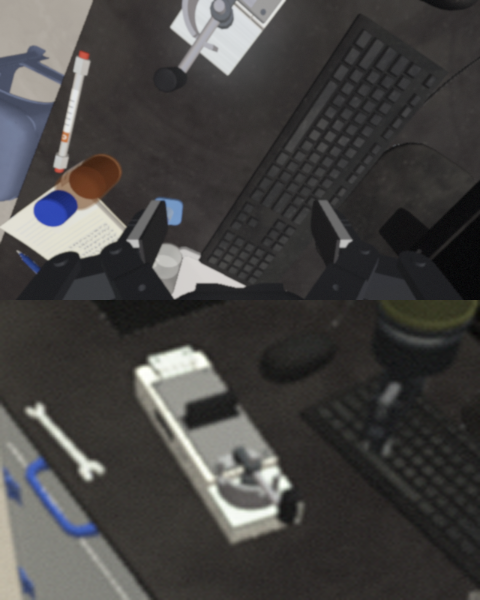

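The final pictures show the lever in line with the block, its hand grip at (290,505) in the lower one, and the cover closed. I'll do one last numeric check of the cover and bystanders, then hand in.

```bash
python3 - <<'E'
from h import *
u=np.array([.118,.993]);x=np.array([.993,-.118]);C=np.array([535.8,-177.3])
w=np.load("sc2.npz")["w"]; r=w[...,:2]-C; a=r@x;b=r@u; z=w[...,2]
m=(abs(a)<34)&(abs(b)<65)&(abs(b)>14)&(z>60)&(z<72)
c=np.linalg.lstsq(np.c_[a[m],b[m],np.ones(m.sum())],z[m],rcond=None)[0]; print("plate slopes deg",np.degrees(c[:2]),c[2])
f=(abs(a)<45)&(abs(b)<25)&(z>94)&(z<110); print("fin",f.sum(),cv2.minAreaRect(np.c_[a[f],b[f]].astype(np.float32)),np.median(z[f]))
d0=np.load("scene0.npz")["w"]
for n,xr,yr,zl in(("spanner",(370,430),(-180,0),(3,12)),("jar",(420,510),(-600,-500),(100,130)),("bottle/cyl",(540,680),(-720,-560),(60,160))):
    print(n,[np.round(rect(q,*zl,xr,yr)[1][0],1) for q in(d0,w)])
print(read_state()['t']); close_job()
E
```

```text
plate slopes deg [0.06835183 0.02078044] 66.55252012990415
fin 104 ((1.0608596801757812, 0.3701791763305664), (17.915035247802734, 59.90388107299805), 89.69371795654297) 101.26998380842828
spanner [array([399.6, -90.4]), array([400.1, -90.2])]
jar [array([ 470.5, -550.1]), array([ 469.6, -550.2])]
bottle/cyl [array([ 612.1, -613.2]), array([ 611.9, -612.9])]
25.825
the job is handed in; nothing more can be done
```

The block is closed and the lever is locked. I handed the job in at t = 25.8 s of the 64 s allowed; the system reports no verdict.

**What I did:** The tool can't tilt, so I gripped the cover by the ends of its fin, which let it pivot between the pads. Pressing its end on the block's edge tilted it to about 14°. I hooked the tongue under the keeper, pushed in against the plunger (about 6 N) and swung the cover down flat. Then I lifted the lever about 18 mm, swung it 90° and released it in the locked notch.

**Last checks:**

| Check | Result |
|---|---|
| Cover position | fin about 1 mm sideways and 0.4 mm along from home |
| Cover flatness | slope under 0.1°, plate top at about 66 mm |
| Lever swing | hand grip within about 2 mm of in-line (about 1.57 rad) |
| Lever lift | grip top at 128.7 mm, about 1–2 mm lift |
| Spanner, jar, and group at right | within 1 mm of the start |

**Not fully checked:**
- The foot's force on the cover could not be measured directly.
- The column is hidden under the cover and could not be seen again.
- I did not re-measure the wash bottle and the spare column at the end.
- The wrist camera's final plate check was useless because the cover was out of view, so the cover figures come from the scene camera.
- The two cameras disagree on the plate's height by about 1 mm (65.6 mm in the wrist view before locking, 66.6 mm in the scene view after), which is within their calibration.

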